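Release the eccentric lock and seat the block against the stop

TASK

Seat the wooden block in the green stop jig: first turn the brass eccentric cam by pushing its red handle forward until the cam's low (thin) side squarely faces the follower arm of the slide, leaving the slide back until then. Then push the slide forward by its blue push plate until it has pressed the block right up against the wooden end stop. Push with the fingertips only, touch neither the block nor the other things lying about, and lift nothing.

Things in the scene. Friction and masses are not known exactly. Their poses are not given: they have to be found in the camera images.
- jig: Fixed green metal plate on the table, 230 x 90 x 12 mm, with an ear on its left (+y) side for the cam. Origin: underside, near its middle; +x is the slide's forward way, +y the cam's side, z up. Offsets below are in this frame, mm. Rails (top z 26) flank the block; a wooden end stop (84 wide, top z 46) closes the front. Only the push plate and the red handle rise above z 60.
- stop_face (a point): Centre of the end stop's face that the block must meet: jig (94, 0, 23).
- cam_pivot (a point): Upright axis of the cam: jig (-13.5, 72, 23). The cam is a brass disc of radius 26 mm, 14 mm thick, whose centre lies 14 mm off this axis: its rim is 12 mm from the axis at the low point (marked by a small red dot) and 40 mm at the high point, opposite.
- cam (a joint): Cam angle, rad, counter-clockwise from above; 0 = low point squarely facing the follower arm (towards jig -x), 0.4 either way is as good. Travel -0.6 to 2.1, starts at 1.3 to 2.0: turn it clockwise from above to 0. No detent or spring; stiff (0.25 N m, about 3.6 N at the handle), stays where it is left. Until it is turned it blocks the slide short of home.
- cam_handle (a point): Middle (jig z 66) of the upright red handle: a round post of radius 10 mm from z 34 to z 92 on a thin lever (top z 41, bolt z 44), 70 mm from the cam pivot. Seen from the pivot it lies at the angle (cam + 0.4 rad), counter-clockwise from jig +x: it starts pointing left and back and ends pointing forward and a little left.
- slide (a joint): Travel of the slide, m, 0 = right back, growing along jig +x. Starts at 0 to 0.004; at about 0.024 the block is clamped on the end stop (own limit 0.030; with the cam at 0 the cam allows 0.0265). Friction about 3 N, no spring: stays where it is left. Its steel follower arm (top z 33) reaches left, behind the cam.
- push_plate (a point): Middle of the rear face of the slide's upright blue push plate with a black rubber pad, 50 wide, 8 thick, from jig z 38 to z 90; this point is at jig (-85 + slide travel, 0, 66). It moves with the slide; push it along jig +x.
- block_centre (a point): Centre of the loose light brown wooden block, 75 mm along the slide's direction, 60 mm across, 22 mm high, lying on the jig plate between the rails, 8 to 18 mm short of the end stop. Seated, its centre is at jig (56.5, 0, 23).
- setting_block: Loose bystander: white block 40 x 60 x 46 mm with a black knob, right of the jig; origin at the centre of its underside. Leave alone.
- spacer_ring: Loose bystander: grey steel ring 60 mm across, 20 mm high, right of the jig; origin at the centre of its underside. Leave alone.
- tape_measure: Loose bystander: yellow tape measure 36 x 78 x 61 mm, right of the jig; origin at the centre of its underside. Leave alone.
- pencil: Loose bystander: red pencil 118 mm long, 8 mm thick, left of the jig near the front edge of the table; origin at the centre of its underside. Leave alone.
There are look-alikes about, which are no part of the job. Of the things that look like the part that bears block_centre, the larger one is meant.

How it is judged:
On the way, in this order (a step that is already met when the one before it is completed fails the run):
1. the cam is at its low point (within 0.4 rad) while the slide is still back (under 9 mm) (value of joint cam between -0.4 and 0.4 rad and value of joint slide below 0.009 m), for 0.2 s.
2. the slide has pushed the block up to the end stop (value of joint slide above 0.0215 m and x of block_centre in the frame of jig above 0.0545 m), for 0.1 s.
At the end, for the whole second after the job is handed in: The cam stands within 0.4 rad of its low point, the slide is at least 21.5 mm forward, and the block lies flat and at rest between the rails within 2 mm of the end stop (all of step 2 and value of joint cam between -0.4 and 0.4 rad and z of block_centre in the frame of jig below 0.026 m and linear speed of pine_block below 0.01 m/s); the robot touches nothing.
It fails at once if the robot touches the wooden block (contact force between any of the fingers, the arm and pine_block above 0.5 N).
It fails at once if the block is lifted out of the jig (z of block_centre in the frame of jig above 0.033 m).
It fails at once if a bystander is moved by more than 10 mm (distance of any of setting_block, spacer_ring, tape_measure, pencil from where it was at the start of the episode above 0.01 m).
It also fails if it takes over 51 s, if anything falls off the work surface, if the arm or the gripper's body presses on something with over 40 N, if the wrist force passes 120 N, or if a joint passes its speed limit or range.

ROBOT

A 7-joint arm with a two-finger parallel gripper is mounted at the origin on a cart in front of the work surface, level with it; the furniture and walls round the work are solid. World frame = base frame: x ahead of the robot, y to its left, z up, the work surface at z = 0. Lengths are in m, angles in rad, forces in N, time in s.
With the tool pointing down it reaches from about 0.4 to 0.85 m from the base axis. Payload 4.4 kg.
Tool frame: the origin (TCP) lies on the mounting face of the last link; the fingertips stand 199 mm ahead of it and the grasp point (between the pads) lies 180 mm ahead of it; z points along the fingers, y is the line along which they close (so a half turn about z gives the same grasp; the last joint's range is limited). The gripper opens to 94 mm and grips with 3 to 60 N. Pads are 16 mm wide; open, the fingers measure 119 mm over their backs; the gripper's body (75 mm by 177 mm) begins 78 mm behind the grasp point.
Start: joints at [-1.228, 0.628, 0.038, 1.517, -0.027, 0.996, -0.02], TCP at [0.258, 0.596, 0.405] pointing down, gripper open.
Joint ranges: [-3.06, 3.06], [-0.37, 2.12], [-1.25, 1.32], [0.18, 2.47], [-1.1, 4.24], [0.23, 1.98], [-2.94, 2.94]. Speed limits (rad/s): [2.57, 2.57, 3.14, 3.14, 3.14, 3.14, 3.14].

INTERFACE

Orientations are given as a rotation vector (axis times angle).
In Python, from rig import * gives the robot as it stands.
- The arm moves only by the shell command python3 -m inch 'ROWS' [OPENING]. ROWS is JSON, a list of rows, each an object with "linear": the shift along the tool's x, y, z as a fraction of full scale, a list of three; "delta_rot": the turn, a rotation vector about the tool's x, y, z as a fraction of full scale, a list of three. In form: [{"linear": [tx, ty, tz], "delta_rot": [rx, ry, rz]}, ...]. A call has exactly 5 rows; each row is the pose to reach, as a shift and turn from the pose commanded when the call began, along the tool's axes at that moment, turning the shorter way round; what a row does not reach only later rows make up. Full scale, the value 1, is 0.2 m for a shift and pi rad for a turn. A row lasts 1/12 s, in which the tool goes at most 41.7 mm and 7.16 degrees, less where a joint would pass 70% of its speed; a pose out of reach is approached as far as the arm can. A call with a number of a shift or a turn outside -1 to 1 is refused whole. A call with a gripper value outside its range is refused whole. OPENING is the closure, from 0 (fully open) to 1 (shut), set as the call begins (- or left out, the last holds). The fingers move at their own pace and stop on an object; the grip force is fixed at half the most. Time passes only in rows, so rows that repeat a pose let the fingers close, or fill a call up. It gives the time, the measured TCP pose, the force, the opening and the grip force at its end, in the units of the state.
- sense(): the state, without advancing time (a new reading comes with each control period).
- capture(name): name is "side" or "top"; returns a dict with "img" (384x512x3 uint8, blue, green, red), "fx", "fy", "cx", "cy" (pixels), "extrinsics" (4x4, takes a point from world to camera coordinates). Camera axes: x right, y down, z forward; pixel columns grow to the right and rows downward; lengths in m; the calibration is good to about 2 mm. A picture is of the moment at which its call begins. There is no depth.
- close_job(): hands the job in; it is judged then, once.
The state is a dict: "clock": time; "joints": joint angles; "joint_vel": joint speeds; "effort": joint torques, N m; "eef_pos": TCP position; "ee_rot": TCP orientation; "ft_force": force on the tool from outside, world axes, zero at the start; "moment": the same for the moment, N m; "gripper_width": finger opening in m; "finger_force": force on a finger pad.
Only numpy, scipy, OpenCV 4.12 (cv2) and the standard library are available. Lean on these libraries where they do the work, as an engineer would, in place of code of your own. Each camera call takes 0.05 s, during which the arm holds its last target. There are 200 camera calls.

## Working session

There is one attempt and no reset: what is moved stays moved. The work goes in short steps, Python scripts to look and compute and a shell command to move; the robot and the scene stay as the last step left them, time stands still between calls to the robot, and variables do not carry over. Pictures are saved under pics/ and viewed, at most 10 in all, crops included, and the job is handed in when it is done.

```bash
mkdir -p pics
cat > h.py <<'E'
from rig import *
import numpy as np, cv2
from scipy.spatial.transform import Rotation as R
def ray(c,u,v):
    E=np.array(c["extrinsics"]);d=np.array([(u-c["cx"])/c["fx"],(v-c["cy"])/c["fy"],1.])
    return -E[:3,:3].T@E[:3,3],E[:3,:3].T@d
def onz(c,u,v,z):
    o,d=ray(c,u,v);return o+d*(z-o[2])/d[2]
def proj(c,p):
    E=np.array(c["extrinsics"]);q=E[:3,:3]@np.array(p)+E[:3,3]
    return c["cx"]+c["fx"]*q[0]/q[2],c["cy"]+c["fy"]*q[1]/q[2]
E
python3 - <<'E'
from h import *
for n in("side","top"):
    c=capture(n);cv2.imwrite(f"pics/{n}0.png",c["img"]);o,d=ray(c,c["cx"],c["cy"]);print(n,c["fx"],o.round(3),d.round(3))
s=sense();print(s["clock"],s["eef_pos"],s["ee_rot"],s["ft_force"],s["gripper_width"]);print(R.from_rotvec(s["ee_rot"]).as_matrix().round(3))
E
```

```text
side 424.22722017435535 [0.136 0.487 0.613] [ 0.407 -0.742 -0.532]
top 436.3470690566411 [ 0.414 -0.246  1.245] [ 0.089 -0.003 -0.996]
0.1 [0.25825009 0.59621141 0.40387048] [-6.37630188e-01 -3.07584382e+00  2.56871307e-03] [-0.1944916   0.51945978 -0.58410304] 0.09405521418924019
[[-0.918  0.398 -0.001]
 [ 0.398  0.918 -0.002]
 [ 0.    -0.002 -1.   ]]
```

View pics/top0.png

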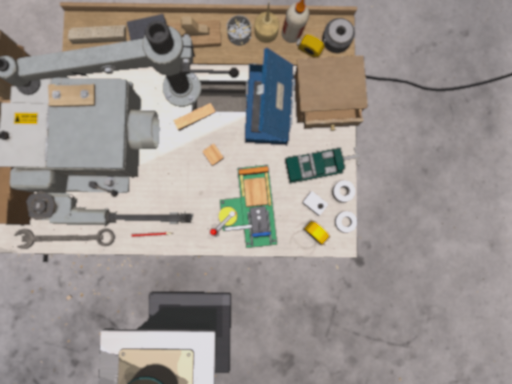

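View pics/side0.png

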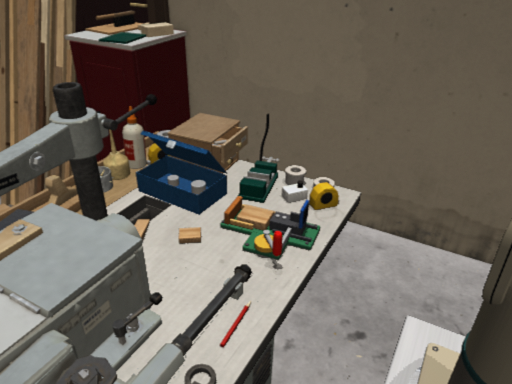

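Top view: the jig is at about (255,205) px with the end stop at (253,170), blue plate at (260,235), cam at (228,216) and red handle at (214,232). The side view shows the same jig at (270,228).

Run:
```python
from h import *
T=capture("top");S=capture("side")
for p in [(0,0,0),(.5,0,0),(0,-.5,0),(.258,.596,.2)]: print(p,np.round(proj(T,p)),np.round(proj(S,p)))
a=T["img"][155:255,200:285];b=S["img"][185:265,210:330]
cv2.imwrite("pics/c1.png",np.hstack([cv2.resize(a,(425,500),interpolation=2),cv2.resize(b,(375,500),interpolation=2) if 0 else cv2.copyMakeBorder(cv2.resize(b,(375,250),interpolation=2),0,250,0,0,0)]))
for n,c in(("top",T),("side",S)):
    h=cv2.cvtColor(c["img"],cv2.COLOR_BGR2HSV)
    for k,lo,hi in(("red",(0,170,90),(6,255,255)),("red2",(174,150,90),(180,255,255)),("green",(55,120,50),(80,255,255)),("yel",(22,150,120),(32,255,255)),("blue",(105,150,50),(125,255,255)),("wood",(8,100,120),(20,255,255))):
        m=cv2.inRange(h,lo,hi)
        N,_,st,ce=cv2.connectedComponentsWithStats(m)
        print(n,k,[(ce[i].round(1).tolist(),st[i].tolist()) for i in range(1,N) if st[i,4]>12])
```

```text
(0, 0, 0) [156. 387.] [486. 422.]
(0.5, 0, 0) [162. 206.] [207. 299.]
(0, -0.5, 0) [337. 389.] [502. 242.]
(0.258, 0.596, 0.2) [-112.  300.] [-121. 1025.]
top red [([213.0, 231.7], [211, 230, 5, 5, 22])]
top red2 []
top green [([254.2, 175.3], [245, 174, 18, 3, 21]), ([238.9, 209.3], [222, 198, 27, 26, 273]), ([271.3, 221.2], [267, 207, 8, 31, 61]), ([247.2, 235.3], [246, 231, 3, 10, 22]), ([260.7, 240.4], [254, 237, 15, 8, 102])]
top yel [([312.9, 43.0], [301, 35, 23, 20, 258]), ([25.7, 117.7], [15, 113, 22, 11, 207]), ([224.2, 212.6], [220, 208, 11, 12, 71]), ([231.2, 221.1], [228, 218, 7, 7, 20]), ([316.7, 231.9], [305, 222, 23, 22, 276])]
top blue [([248.5, 121.5], [248, 118, 2, 8, 13]), ([260.9, 234.0], [253, 233, 17, 3, 39])]
top wood [([300.3, 6.0], [295, 0, 11, 12, 92]), ([266.3, 25.2], [255, 12, 24, 25, 376]), ([213.1, 31.1], [198, 20, 23, 24, 261]), ([177.2, 25.3], [172, 23, 9, 6, 28]), ([309.0, 34.1], [301, 27, 21, 14, 62]), ([197.1, 41.1], [192, 36, 15, 9, 34]), ([301.6, 51.4], [297, 46, 13, 11, 19]), ([321.1, 52.7], [317, 48, 8, 10, 19]), ([331.1, 114.0], [306, 109, 50, 
[... 1288 characters left out ...]
4]), ([121.4, 153.1], [117, 149, 10, 10, 25]), ([104.2, 159.2], [98, 154, 13, 10, 32]), ([121.8, 162.8], [119, 161, 8, 5, 16]), ([66.8, 173.9], [62, 162, 11, 20, 49]), ([113.2, 169.6], [110, 167, 7, 7, 20]), ([120.8, 187.4], [104, 169, 36, 37, 540]), ([48.3, 182.3], [45, 180, 8, 6, 37]), ([71.3, 187.2], [67, 186, 9, 3, 19]), ([16.6, 201.3], [0, 189, 48, 27, 261]), ([47.6, 201.6], [32, 195, 26, 16, 85]), ([70.5, 201.7], [60, 195, 19, 13, 113]), ([232.8, 204.5], [225, 196, 17, 18, 93]), ([255.0, 214.0], [237, 205, 38, 19, 431]), ([141.4, 225.0], [135, 219, 14, 17, 146]), ([241.8, 222.0], [230, 219, 24, 7, 59]), ([189.6, 233.2], [179, 228, 22, 11, 212]), ([266.5, 243.2], [263, 236, 7, 13, 25])]
```

View pics/c1.png

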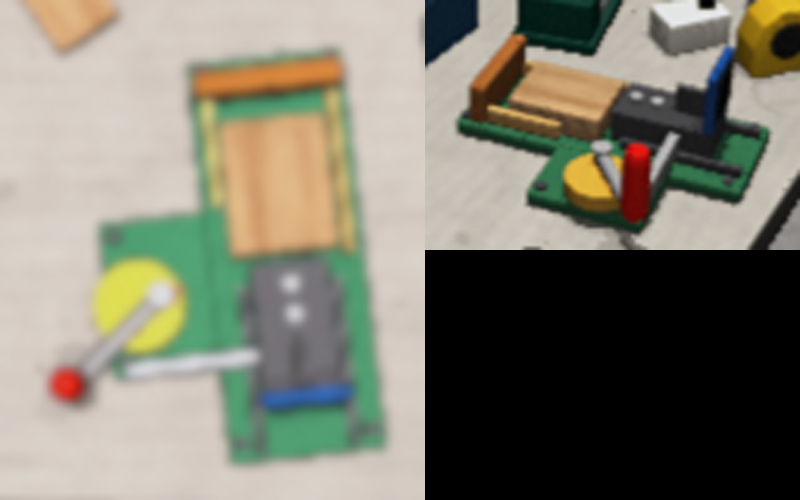

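Crop (5x) shows plate corners at crop (190,66), (341,52), (384,445), (230,462), cam bolt at (161,294), handle top at (67,385), blue plate edge at (262–352,395).

```bash
cat >> h.py <<'E'
def jigfit(T):
    P=lambda u,v,z: onz(T,200+(u+.5)/5-.5,155+(v+.5)/5-.5,z)[:2]
    tl,tr,br,bl=[P(u,v,.012) for u,v in((190,66),(341,52),(384,445),(230,462))]
    return P,tl,tr,br,bl
E
python3 - <<'E'
from h import *
T=capture("top");S=capture("side")
P,tl,tr,br,bl=jigfit(T)
n=np.linalg.norm
print("sizes",n(tl-tr),n(bl-br),n(tl-bl),n(tr-br))
d=(tl-bl+tr-br);print("yaw from sides",np.degrees(np.arctan2(d[1],d[0])))
c=(tl+tr+br+bl)/4;print("centre",c)
piv=P(161,294,.044);h=P(67,385,.092);b0,b1=P(263,400,.09),P(352,390,.09)
print("piv",piv,"handle",h,n(piv-h),"blue",b0,b1,n(b0-b1))
def tri(pt,ps):
    o1,d1=ray(T,*pt);o2,d2=ray(S,*ps);t=np.linalg.lstsq(np.c_[d1,-d2],o2-o1,rcond=None)[0]
    a,b=o1+d1*t[0],o2+d2*t[1];return (a+b)/2,n(a-b)
print("handle top 2 views",tri((213.2,231.7),(277.3,232)))
for yaw in(np.arctan2(d[1],d[0]),):
    x=np.array([np.cos(yaw),np.sin(yaw)]);y=np.array([-x[1],x[0]])
    j=lambda p:(np.array([(p-c)@x,(p-c)@y])*1e3).round(1)
    print("in plate-centred:",[j(p) for p in(piv,h,b0,b1)],"stop",j(P(195,97,.046)),j(P(342,82,.046)),"block",j(P(219,122,.034)),j(P(323,114,.034)),j(P(336,247,.034)),j(P(232,257,.034)))
    v=h-piv;print("handle ang",np.arctan2(v@y,v@x)-.4)
for p in [(c[0],c[1],0)]:print(proj(S,p))
E
```

```text
sizes 0.08666667271311097 0.08713990294877427 0.22601780986165043 0.22469605417245503
yaw from sides 6.559781418760959
centre [ 0.50472158 -0.27209881]
piv [ 0.47981203 -0.20269676] handle [ 0.42858348 -0.15563451] 0.06956450601852532 blue [ 0.4219095  -0.25903786] [ 0.42771422 -0.30598006] 0.04729973754456852
handle top 2 views (array([ 0.42816796, -0.15611806,  0.09042336]), np.float64(0.00038799560054780346))
in plate-centred: [array([-16.8,  71.8]), array([-62.3, 124.4]), array([-80.8,  22.4]), array([-80.4, -24.9])] stop [90.  42.1] [ 90.  -39.9] block [76.3 30.2] [ 74.9 -28.1] [ -0.2 -27.4] [ 0.2 30.7]
handle ang 1.8840668681260886
(np.float64(268.532088378), np.float64(227.7722042988225))
```

```bash
cat >> h.py <<'E'
def go(xyz,az):
    "fractions from the measured pose to TCP xyz, pointing down, tool y at azimuth az deg"
    s=sense();A=R.from_rotvec(s["ee_rot"]);a=np.radians(az)
    y=np.array([np.cos(a),np.sin(a),0]);z=np.array([0,0,-1.]);B=R.from_matrix(np.c_[np.cross(y,z),y,z])
    d=A.inv().apply(np.array(xyz)-s["eef_pos"])/.2;r=(A.inv()*B).as_rotvec()/np.pi
    print("lin",d.round(3),"rot",r.round(4),"t",round(s["clock"],2),"pos",np.round(s["eef_pos"],4),"F",np.round(s["ft_force"],1),"w",round(s["gripper_width"],4))
E
python3 -m inch '[{"linear":[-0.12,-0.16,0],"delta_rot":[0,0,0]},{"linear":[-0.25,-0.32,0],"delta_rot":[0,0,0]},{"linear":[-0.37,-0.48,0],"delta_rot":[0,0,0]},{"linear":[-0.5,-0.64,0],"delta_rot":[0,0,0]},{"linear":[-0.62,-0.8,0],"delta_rot":[0,0,0]}]' 1
python3 -m inch '[{"linear":[-0.12,-0.16,0],"delta_rot":[0,0,0]},{"linear":[-0.25,-0.32,0],"delta_rot":[0,0,0]},{"linear":[-0.37,-0.48,0],"delta_rot":[0,0,0]},{"linear":[-0.5,-0.64,0],"delta_rot":[0,0,0]},{"linear":[-0.62,-0.8,0],"delta_rot":[0,0,0]}]'
python3 -c "
from h import *
go((.3998,-.187,.404),47.4);print(sense()['joints'])"
```

```text
clock: 0.72
eef_pos: [0.3089, 0.3983, 0.4047]
ee_rot: [0.638, 3.076, 0.0]
ft_force: [0.5, -0.5, -0.3]
gripper_width: 0.064
finger_force: 0.0
clock: 1.13
eef_pos: [0.359, 0.2023, 0.405]
ee_rot: [0.637, 3.075, 0.001]
ft_force: [1.2, -0.5, 0.0]
gripper_width: 0.0311
finger_force: 0.0
lin [-0.961 -1.705  0.004] rot [0.0003 0.0002 0.1066] t 1.13 pos [0.359  0.2023 0.405 ] F [ 1.2 -0.5  0. ] w 0.0311
[-0.63908371  0.29433544  0.07369601  2.13955817 -0.0327194   0.70770793
  0.61839478]
```

```bash
python3 -m inch '[{"linear":[-0.096,-0.17,0],"delta_rot":[0,0,0]},{"linear":[-0.19,-0.34,0],"delta_rot":[0,0,0]},{"linear":[-0.29,-0.51,0],"delta_rot":[0,0,0]},{"linear":[-0.38,-0.68,0],"delta_rot":[0,0,0]},{"linear":[-0.48,-0.85,0],"delta_rot":[0,0,0]}]'
python3 -m inch '[{"linear":[-0.096,-0.17,0],"delta_rot":[0,0,0.02]},{"linear":[-0.19,-0.34,0],"delta_rot":[0,0,0.042]},{"linear":[-0.29,-0.51,0],"delta_rot":[0,0,0.064]},{"linear":[-0.38,-0.68,0],"delta_rot":[0,0,0.085]},{"linear":[-0.48,-0.85,0],"delta_rot":[0,0,0.106]}]'
python3 -c "
from h import *
go((.3998,-.187,.250),47.4);print(sense()['joints'])"
```

```text
clock: 1.55
eef_pos: [0.3788, 0.0083, 0.405]
ee_rot: [0.637, 3.076, 0.001]
ft_force: [1.4, -0.6, 0.2]
gripper_width: 0.0009
finger_force: 0.0
clock: 1.97
eef_pos: [0.3993, -0.186, 0.4049]
ee_rot: [1.144, 2.926, 0.0]
ft_force: [0.6, 0.6, -0.6]
gripper_width: 0.0005
finger_force: 0.0
lin [-0.005 -0.002  0.775] rot [ 0.0001  0.0001 -0.0005] t 1.97 pos [ 0.3993 -0.186   0.4049] F [ 0.6  0.6 -0.6] w 0.0005
[ 0.15560971  0.34387523  0.28682     2.07755683 -0.1427587   0.73789886
  1.35794444]
```

```bash
python3 -m inch '[{"linear":[0,0,0.15],"delta_rot":[0,0,0]},{"linear":[0,0,0.32],"delta_rot":[0,0,0]},{"linear":[0,0,0.5],"delta_rot":[0,0,0]},{"linear":[0,0,0.66],"delta_rot":[0,0,0]},{"linear":[0,0,0.77],"delta_rot":[0,0,0]}]'
python3 -c "
from h import *
S=capture('side');T=capture('top')
a=cv2.resize(T['img'][185:265,190:290],(400,320),interpolation=2);b=cv2.resize(S['img'][165:265,230:330],(400,400),interpolation=2)
cv2.imwrite('pics/d.png',np.hstack([cv2.copyMakeBorder(a,0,80,0,0,0),b]));go((.3998,-.187,.250),47.4)"
```

```text
clock: 2.38
eef_pos: [0.3992, -0.1839, 0.2484]
ee_rot: [-1.138, -2.926, -0.0]
ft_force: [0.9, -0.4, 0.8]
gripper_width: 0.0001
finger_force: 0.0
lin [-0.015 -0.009 -0.01 ] rot [-0.0006 -0.0019  0.0004] t 2.48 pos [ 0.3988 -0.1837  0.2481] F [-1.3  0.2  0. ] w 0.0005
```

View pics/d.png

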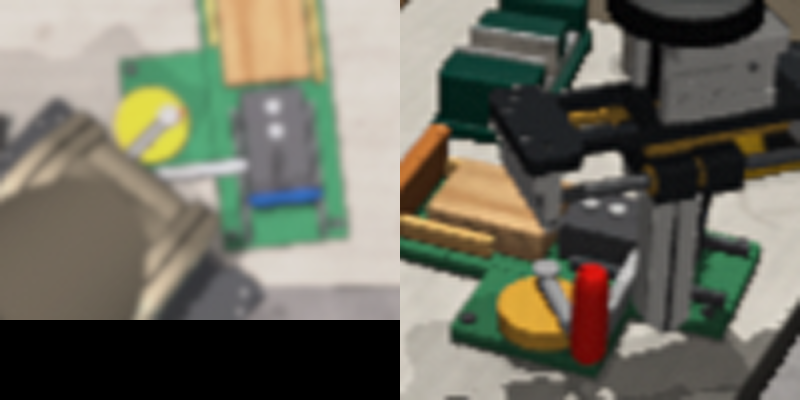

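Fingers (crop right, ~(670,260)) stand behind the red handle (590,315), clear of plate and follower. Approach and sweep the first 30°.

```bash
python3 -m inch '[{"linear":[-0.005,0.02,0],"delta_rot":[0,0,0]},{"linear":[-0.01,0.04,0],"delta_rot":[0,0,0]},{"linear":[-0.015,0.06,0],"delta_rot":[0,0,0]},{"linear":[-0.015,0.08,0],"delta_rot":[0,0,0]},{"linear":[-0.015,0.09,0],"delta_rot":[0,0,0]}]'
python3 -m inch '[{"linear":[0.01,0.037,0],"delta_rot":[0,0,0.0333]},{"linear":[0.016,0.075,0],"delta_rot":[0,0,0.0667]},{"linear":[0.018,0.114,0],"delta_rot":[0,0,0.1]},{"linear":[0.0155,0.152,0],"delta_rot":[0,0,0.1333]},{"linear":[0.009,0.19,0],"delta_rot":[0,0,0.1667]}]'
cat >> h.py <<'E'
def arc(phi,piv=(.4798,-.2027)):
    a=np.radians(47.4-phi);t=np.array([np.cos(a),np.sin(a)]);r=np.array([-t[1],t[0]])
    p=np.array(piv)+.07*r-.0225*t;go((*p,.25),47.4-phi)
E
python3 -c "
from h import *
arc(30)
S=capture('side');h=cv2.cvtColor(S['img'],cv2.COLOR_BGR2HSV)
N,_,st,ce=cv2.connectedComponentsWithStats(cv2.inRange(h,(0,170,90),(6,255,255)))
for i in range(1,N):
    if st[i,4]>12: print(ce[i],st[i])
v=[.4798,-.2027]
for k in (0,15,20,25,30,35):
    a=np.radians(137.4-k);print(k,np.round(proj(S,(v[0]+.07*np.cos(a),v[1]+.07*np.sin(a),.066)),1))"
```

```text
clock: 2.9
eef_pos: [0.4149, -0.1728, 0.2519]
ee_rot: [1.137, 2.926, -0.001]
ft_force: [-2.3, -3.6, 1.8]
gripper_width: 0.0005
finger_force: 1.8
clock: 3.32
eef_pos: [0.4381, -0.144, 0.2513]
ee_rot: [1.865, 2.527, -0.002]
ft_force: [-2.3, -2.8, -0.7]
gripper_width: 0.0007
finger_force: 1.8
lin [ 0.008 -0.001  0.006] rot [-0.0001  0.0004 -0.0015] t 3.32 pos [ 0.4381 -0.144   0.2513] F [-2.3 -2.8 -0.7] w 0.0007
[130.42105263 152.94736842] [127 151   7   6  19]
[259.08982036 243.35928144] [255 232   9  24 167]
[233.74666667 326.14      ] [221 306  27  40 150]
0 [276.5 241.6]
15 [267.9 242.5]
20 [265.  242.5]
25 [262.1 242.3]
30 [259.2 242. ]
35 [256.3 241.5]
```

Exactly as predicted (30°). Continue.

```bash
python3 -m inch '[{"linear":[0.015,0.037,0],"delta_rot":[0,0,0.0333]},{"linear":[0.022,0.075,0],"delta_rot":[0,0,0.0667]},{"linear":[0.025,0.114,0],"delta_rot":[0,0,0.1]},{"linear":[0.022,0.152,0],"delta_rot":[0,0,0.1333]},{"linear":[0.016,0.19,0],"delta_rot":[0,0,0.1667]}]'
python3 -m inch '[{"linear":[0.01,0.037,0],"delta_rot":[0,0,0.0333]},{"linear":[0.016,0.075,0],"delta_rot":[0,0,0.0667]},{"linear":[0.018,0.114,0],"delta_rot":[0,0,0.1]},{"linear":[0.0155,0.152,0],"delta_rot":[0,0,0.1333]},{"linear":[0.009,0.19,0],"delta_rot":[0,0,0.1667]}]'
python3 -c "
from h import *
arc(90)
S=capture('side');h=cv2.cvtColor(S['img'],cv2.COLOR_BGR2HSV)
N,_,st,ce=cv2.connectedComponentsWithStats(cv2.inRange(h,(0,170,90),(6,255,255)))
for i in range(1,N):
    if st[i,4]>12: print(ce[i],st[i])
v=[.4798,-.2027]
for k in (80,85,90,95,108):
    a=np.radians(137.4-k);print(k,np.round(proj(S,(v[0]+.07*np.cos(a),v[1]+.07*np.sin(a),.066)),1))"
```

```text
clock: 3.78
eef_pos: [0.4726, -0.129, 0.2509]
ee_rot: [-2.452, -1.961, 0.002]
ft_force: [-4.1, -2.1, 1.1]
gripper_width: 0.0005
finger_force: 1.8
clock: 4.2
eef_pos: [0.5101, -0.1346, 0.2506]
ee_rot: [-2.873, -1.26, 0.003]
ft_force: [-3.5, 1.0, 0.2]
gripper_width: 0.0005
finger_force: 1.8
lin [-0.003  0.006  0.003] rot [-0.0014  0.0001 -0.0002] t 4.2 pos [ 0.5101 -0.1346  0.2506] F [-3.5  1.   0.2] w 0.0005
[130.45833333 151.95833333] [127 148   7   9  24]
[231.85106383 328.57446809] [226 322  11  15  47]
[222.94117647 342.35294118] [221 339   4   7  17]
80 [237.  231.5]
85 [235.8 230. ]
90 [234.9 228.4]
95 [234.2 226.8]
108 [233.7 222.7]
```

```bash
python3 -m inch '[{"linear":[0.007,0.037,0],"delta_rot":[0,0,0.0333]},{"linear":[0.013,0.076,0],"delta_rot":[0,0,0.0667]},{"linear":[0.015,0.116,0],"delta_rot":[0,0,0.1]},{"linear":[0.015,0.118,0],"delta_rot":[0,0,0.1]},{"linear":[0.015,0.118,0],"delta_rot":[0,0,0.1]}]'
python3 -c "
from h import *
arc(108)"
python3 -m inch '[{"linear":[0,-0.04,0],"delta_rot":[0,0,0]},{"linear":[0,-0.1,0],"delta_rot":[0,0,0]},{"linear":[0,-0.15,-0.1],"delta_rot":[0,0,0]},{"linear":[0,-0.15,-0.3],"delta_rot":[0,0,0]},{"linear":[0,-0.15,-0.5],"delta_rot":[0,0,0]}]'
python3 -c "
from h import *
x=np.radians(6.56);c=np.array([.5047,-.2721]);X=np.array([np.cos(x),np.sin(x)]);Y=np.array([-X[1],X[0]]);o=c-.0035*X+.0003*Y
print('jig',o)
p=o-(.085+.0125+.03)*X;go((*p,.41),6.56)"
```

```text
clock: 4.67
eef_pos: [0.5306, -0.1485, 0.2505]
ee_rot: [-3.035, -0.808, 0.0]
ft_force: [-1.0, 1.6, -0.6]
gripper_width: 0.0002
finger_force: 0.8
lin [-0.004 -0.001  0.002] rot [-0.0004 -0.0001  0.0024] t 4.67 pos [ 0.5306 -0.1485  0.2505] F [-1.   1.6 -0.6] w 0.0002
clock: 5.08
eef_pos: [0.5144, -0.1216, 0.3508]
ee_rot: [-3.035, -0.802, 0.005]
ft_force: [1.5, -0.1, 0.0]
gripper_width: 0.0004
finger_force: 0.0
jig [ 0.50118864 -0.27220182]
lin [-1.017  0.371 -0.294] rot [-1.300e-03  1.000e-04 -3.719e-01] t 5.08 pos [ 0.5144 -0.1216  0.3508] F [ 1.5 -0.1  0. ] w 0.0004
```

```bash
python3 -m inch '[{"linear":[-0.1,0.04,0],"delta_rot":[0,0,-0.037]},{"linear":[-0.2,0.07,0],"delta_rot":[0,0,-0.074]},{"linear":[-0.3,0.11,0],"delta_rot":[0,0,-0.111]},{"linear":[-0.4,0.15,0],"delta_rot":[0,0,-0.148]},{"linear":[-0.5,0.185,0],"delta_rot":[0,0,-0.185]}]'
python3 -c "
from h import *
go((.3745,-.287,.35),6.56)"
```

```text
clock: 5.5
eef_pos: [0.446, -0.2042, 0.351]
ee_rot: [2.674, 1.648, 0.002]
ft_force: [-0.5, -0.2, 0.0]
gripper_width: 0.0003
finger_force: 0.0
lin [-0.53  -0.133  0.004] rot [ 4.000e-04 -1.000e-04 -1.848e-01] t 5.5 pos [ 0.446  -0.2042  0.351 ] F [-0.5 -0.2  0. ] w 0.0003
```

```bash
python3 -m inch '[{"linear":[-0.1,-0.025,0],"delta_rot":[0,0,-0.037]},{"linear":[-0.21,-0.05,0],"delta_rot":[0,0,-0.074]},{"linear":[-0.32,-0.08,0],"delta_rot":[0,0,-0.111]},{"linear":[-0.42,-0.107,0],"delta_rot":[0,0,-0.148]},{"linear":[-0.53,-0.133,0],"delta_rot":[0,0,-0.185]}]'
python3 -c "
from h import *
T=capture('top');S=capture('side')
a=cv2.resize(T['img'][155:255,200:285],(340,400),interpolation=2);b=cv2.resize(S['img'][165:265,220:330],(440,400),interpolation=2)
cv2.imwrite('pics/e.png',np.hstack([a,b]))
for n,c in(('top',T),('side',S)):
    h=cv2.cvtColor(c['img'],cv2.COLOR_BGR2HSV)
    N,_,st,ce=cv2.connectedComponentsWithStats(cv2.inRange(h,(0,170,90),(6,255,255)))
    for i in range(1,N):
        if st[i,4]>12: print(n,ce[i],st[i],onz(c,*ce[i],.092 if n=='top' else .066))
go((.3745,-.287,.255),6.56)"
```

```text
clock: 5.92
eef_pos: [0.3739, -0.2861, 0.3509]
ee_rot: [2.09, 2.345, 0.001]
ft_force: [0.1, 0.0, 0.5]
gripper_width: 0.0004
finger_force: 0.0
top [219.04347826 190.39130435] [217 188   5   6  23] [ 0.53796941 -0.16963276  0.092     ]
side [234.86627907 223.12209302] [231 212   9  24 172] [ 0.53758453 -0.16817764  0.066     ]
side [233.74496644 326.1409396 ] [221 306  27  40 149] [0.38875527 0.08117169 0.066     ]
lin [0.008 0.013 0.482] rot [ 0.0003  0.0005 -0.0032] t 6.02 pos [ 0.3719 -0.2886  0.3514] F [-0.3 -0.9 -1. ] w 0.0007
```

View pics/e.png

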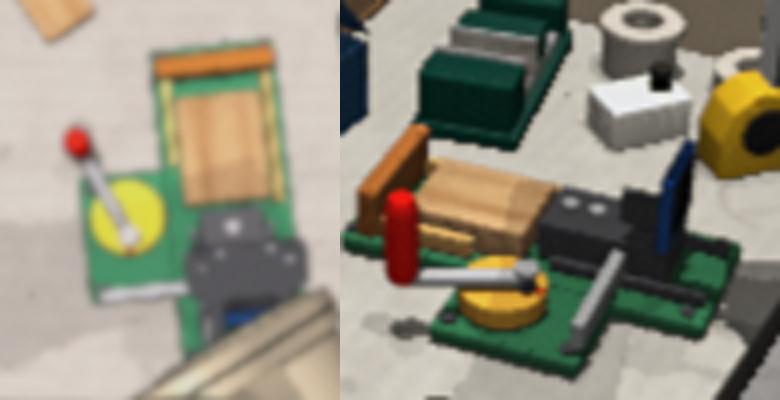

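Handle (crop (78,143) / (400,235)) now points forward-left, cam ≈ 0.00 rad; slide still back. Lower behind the push plate and approach.

```bash
python3 -m inch '[{"linear":[0.008,0.01,0.1],"delta_rot":[0,0,0]},{"linear":[0.008,0.01,0.2],"delta_rot":[0,0,0]},{"linear":[0.008,0.01,0.32],"delta_rot":[0,0,0]},{"linear":[0.008,0.01,0.42],"delta_rot":[0,0,0]},{"linear":[0.008,0.01,0.48],"delta_rot":[0,0,0]}]'
python3 -m inch '[{"linear":[0,0.04,0],"delta_rot":[0,0,0]},{"linear":[0,0.08,0],"delta_rot":[0,0,0]},{"linear":[0,0.12,0],"delta_rot":[0,0,0]},{"linear":[0,0.16,0],"delta_rot":[0,0,0]},{"linear":[0,0.19,0],"delta_rot":[0,0,0]}]'
cat >> h.py <<'E'
def togo(jx):
    x=np.radians(6.56);go((.5012+jx*np.cos(x),-.2722+jx*np.sin(x),.255),6.56)
E
python3 -c "
from h import *
togo(-.0735)"
```

```text
clock: 6.43
eef_pos: [0.3767, -0.2831, 0.2532]
ee_rot: [-2.098, -2.336, -0.0]
ft_force: [0.7, 0.7, 1.6]
gripper_width: 0.0003
finger_force: 0.0
clock: 6.85
eef_pos: [0.4154, -0.2805, 0.2555]
ee_rot: [2.099, 2.337, -0.0]
ft_force: [-3.8, -0.3, 2.8]
gripper_width: 0.0001
finger_force: 1.9
lin [-0.007  0.064  0.002] rot [ 0.0001  0.0002 -0.0023] t 6.85 pos [ 0.4154 -0.2805  0.2555] F [-3.8 -0.3  2.8] w 0.0001
```

```bash
python3 -m inch '[{"linear":[0,0.01,0],"delta_rot":[0,0,0]},{"linear":[0,0.02,0],"delta_rot":[0,0,0]},{"linear":[0,0.03,0],"delta_rot":[0,0,0]},{"linear":[0,0.04,0],"delta_rot":[0,0,0]},{"linear":[0,0.05,0],"delta_rot":[0,0,0]}]'
python3 -c "
from h import *
togo(-.0735)"
python3 -m inch '[{"linear":[0,0.003,0],"delta_rot":[0,0,0]},{"linear":[0,0.006,0],"delta_rot":[0,0,0]},{"linear":[0,0.009,0],"delta_rot":[0,0,0]},{"linear":[0,0.012,0],"delta_rot":[0,0,0]},{"linear":[0,0.012,0],"delta_rot":[0,0,0]}]'
python3 -c "
from h import *
togo(-.0735)"
```

```text
clock: 7.27
eef_pos: [0.4242, -0.2798, 0.2547]
ee_rot: [-2.101, -2.335, 0.0]
ft_force: [-3.2, 0.2, 2.8]
gripper_width: 0.0006
finger_force: 1.8
lin [-0.006  0.02  -0.002] rot [-0.0002 -0.0002 -0.0028] t 7.27 pos [ 0.4242 -0.2798  0.2547] F [-3.2  0.2  2.8] w 0.0006
clock: 7.68
eef_pos: [0.4266, -0.2796, 0.2546]
ee_rot: [-2.1, -2.335, 0.0]
ft_force: [-4.9, 0.5, 2.3]
gripper_width: 0.0004
finger_force: 2.0
lin [-0.006  0.007 -0.002] rot [-0.0002 -0.0001 -0.0027] t 7.68 pos [ 0.4266 -0.2796  0.2546] F [-4.9  0.5  2.3] w 0.0004
```

Force not yet rising to a clamp; continue in 1 mm–class steps.

```bash
for i in 1 2; do
python3 -m inch '[{"linear":[0,0.002,0],"delta_rot":[0,0,0]},{"linear":[0,0.004,0],"delta_rot":[0,0,0]},{"linear":[0,0.006,0],"delta_rot":[0,0,0]},{"linear":[0,0.008,0],"delta_rot":[0,0,0]},{"linear":[0,0.008,0],"delta_rot":[0,0,0]}]' | grep -E "eef_pos|ft_f"; done
python3 -c "
from h import *
togo(-.0735)"
```

```text
eef_pos: [0.427, -0.2796, 0.2546]
ft_force: [-6.8, 0.5, 5.0]
eef_pos: [0.4274, -0.2797, 0.2546]
ft_force: [-10.8, -0.8, 8.3]
lin [-0.005  0.003 -0.002] rot [-0.0014 -0.0006 -0.0032] t 8.52 pos [ 0.4274 -0.2797  0.2546] F [-10.8  -0.8   8.3] w 0.0004
```

```bash
python3 -m inch '[{"linear":[0,0.003,0],"delta_rot":[0,0,0]},{"linear":[0,0.006,0],"delta_rot":[0,0,0]},{"linear":[0,0.01,0],"delta_rot":[0,0,0]},{"linear":[0,0.01,0],"delta_rot":[0,0,0]},{"linear":[0,0.01,0],"delta_rot":[0,0,0]}]' | grep -E "eef_pos|ft_f"
python3 -m inch '[{"linear":[0,-0.04,0],"delta_rot":[0,0,0]},{"linear":[0,-0.1,0],"delta_rot":[0,0,0]},{"linear":[0,-0.2,0],"delta_rot":[0,0,0]},{"linear":[0,-0.25,-0.1],"delta_rot":[0,0,0]},{"linear":[0,-0.25,-0.3],"delta_rot":[0,0,0]}]'
python3 -c "
from h import *
T=capture('top');S=capture('side')
a=cv2.resize(T['img'][155:255,200:285],(340,400),interpolation=2);b=cv2.resize(S['img'][165:265,220:330],(440,400),interpolation=2)
cv2.imwrite('pics/f.png',np.hstack([a,b]))"
```

```text
eef_pos: [0.4279, -0.2797, 0.2546]
ft_force: [-15.0, -1.3, 10.8]
clock: 9.35
eef_pos: [0.3795, -0.2839, 0.3125]
ee_rot: [-2.099, -2.328, 0.002]
ft_force: [2.1, 0.9, 0.2]
gripper_width: 0.0005
finger_force: 0.0
```

View pics/f.png

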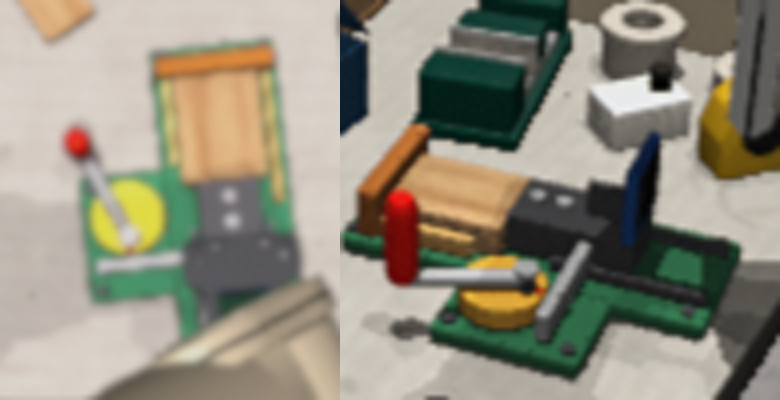

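The block's front edge meets the end stop (crop (215,75)), the slide is tight behind it at (230,180), the cam is unmoved and the fingers are clear.

```bash
python3 -c "
from rig import *
print(close_job())"
```

```text
the job is handed in; nothing more can be done
None
```

The job is handed in, though no verdict came back: the cam sits at about 0 rad by camera, the slide is about 24 mm forward, the block looks tight on the end stop, and the robot is clear of everything.

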